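Close up the flux jar and solder pots

ROBOT

A 6-joint arm with a two-finger parallel gripper is mounted at the origin on the work surface. World frame = base frame: x ahead of the robot, y to its left, z up, the work surface at z = 0. Lengths are in m, angles in degrees, forces in N, time in s.
With the tool pointing down it reaches from about 0.35 to 0.875 m from the base axis. Payload 4.2 kg.
Tool frame: the origin (TCP) lies on the mounting face of the last link; the fingertips stand 182 mm ahead of it and the grasp point (between the pads) lies 164 mm ahead of it (r.tcp_to_grasp is the distance from the TCP to the grasp point, in m); z points along the fingers, y is the line along which they close (so a half turn about z gives the same grasp; the last joint's range is limited). The gripper opens to 87 mm and grips with 3 to 60 N. Pads are 19 mm wide; open, the fingers measure 117 mm over their backs; the gripper's body (75 mm by 190 mm) begins 51 mm behind the grasp point.
Start: joints at [87.124, 22.042, 0.453, 0, -68.411, -14.817], TCP at [0.19, 0.595, 0.405] pointing down, gripper open.
Joint ranges: [-179.83, 179.83], [-69.29, 118.12], [-61.27, 80.66], [-181.25, 117.63], [-171.15, -9.14], [-177.46, 177.46]. Speed limits (degrees/s): [159.86, 159.86, 180, 180, 180, 180].

INTERFACE

Orientations are given as a 3x3 rotation matrix whose columns are the frame's x, y, z axes.
In Python, from station import sense, eyes, r gives the robot as it stands.
- The arm moves only by the tool jog_arm, never from a script. Its argument "increments" is a list of rows, each a list of 4 numbers: the shift along the tool's x, y, z normalised to -1 to 1, where 1 is 0.02 m, then the turn about the tool's z normalised to -1 to 1, where 1 is 0.08 rad. A call has 1 to 10 rows; each row shifts and turns the commanded pose from where the row before left it, along the tool's axes as they then stand; what a row does not reach is not made up. A row lasts 1/10 s, in which the tool goes at most 50 mm and 8.59 degrees, less where a joint would pass 70% of its speed; a pose out of reach is approached as far as the arm can. A call with a number of a shift or a turn outside -1 to 1 is refused whole. A call with a gripper value outside its range is refused whole. "grip" is the finger opening in mm, from 0 to 87, set as the call begins (left out, the last holds). The fingers move at their own pace and stop on an object; the grip force is fixed at half the most. Time passes only in rows, so rows that do not move let the fingers close. It gives the time, the measured TCP pose, the force, the opening and the grip force at its end, in the units of the state.
- sense(): the state, without advancing time (a new reading comes with each control period).
- eyes.capture(name): name is "scene" or "top" or "wrist"; returns the picture (400x640x3 uint8, blue, green, red); there is no depth.
- eyes.get_calibration(name): a dict with "camera_matrix" (3x3 intrinsics, pixels), "R" (3x3) and "t" (3): a world point X has camera coordinates R X + t; the wrist camera has in their place "T_tool_cam" (4x4, takes a point from camera to tool coordinates, whose origin is the TCP and whose axes are the flange's). Camera axes: x right, y down, z forward; pixel columns grow to the right and rows downward; lengths in m; the calibration is good to about 2 mm. A picture is of the moment at which its call begins: read the wrist's pose just before it. get_calibration takes no time and is no camera call.
- r.finish_job(): hands the job in; it is judged then, once.
Trained networks look in the newest picture that a camera, given by its name, has taken for a name from the list of things; names that differ only in an ending like _2 or _b are one class to them, and where a whole thing is asked for, a point or a joint stands for the part that bears it (a point fixed in the world has none). Each returns a list of dicts, best first, with "conf" (0 to 1); they miss things now and then, are a little off and sometimes report something else, mostly with a low value. They report only what shows in the picture. A call takes as long as a camera call. They do not tell look-alikes from the thing itself.
- eyes.spot_in(camera, name): "centre" ([x, y, z] in m, in world coordinates, good to about 4 mm: the middle of the surface that is visible of it).
- eyes.outline_of(camera, name): "mask" (400x640 bool, what is visible of it).
The state is a dict: "time_s": time; "joints": joint angles; "joint_velocities": joint speeds; "effort": joint torques, N m; "tcp_pos": TCP position; "ee_rot": TCP orientation; "wrist_force": force on the tool from outside, world axes, zero at the start; "moment": the same for the moment, N m; "gripper_width": opening from 0.0 (shut) to 1.0 (fully open); "gripper_force": force on a finger pad.
Only numpy, scipy, OpenCV 4.12 (cv2) and the standard library are available. Lean on these libraries where they do the work, as an engineer would, in place of code of your own. Each camera call takes 0.05 s, during which the arm holds its last target. There are 200 camera calls.

TASK

Pack up the soldering corner: take the spatula out of the open flux jar and stand it in the empty tool cup, blade down and handle up. Set the loose wooden lid on the flux jar, and press its lid and the lids of the two small solder pots down until all three sit fully home on their rims. Leave the jar, pots and cup standing where they are and do not disturb the other things on the bench.

Things in the scene. Friction and masses are not known exactly. Their poses are not given: they have to be found in the camera images.
- jar: Flux jar: open round white stoneware jar, 76 mm in diameter, 115 mm tall, wall 6 mm, inner floor 8 mm above its underside, loose on the bench (0.55 kg); the spatula leans in it. Origin at the centre of its underside, z up.
- jar_rim (a point): Centre of the jar's mouth at rim height, 115 mm above its underside; mouth 64 mm across inside. A black rubber sleeve (bore 46 mm) lies in the mouth, its top 13 mm below the rim. The lid's plug rests on it; it slides down under a push of about 9 N and stays where it was pushed.
- lid: Loose wooden lid of the flux jar, knob up on the bench: plug 20 mm high, 60 mm in diameter, 53 mm at its underside; flange 76 mm in diameter, 8 mm thick; upright round knob 28 mm in diameter, 32 mm tall (60 mm overall, 0.1 kg). Origin at the centre of the plug's underside, z to the knob. Set on the jar, its flange stands 7 mm above the rim; a straight push of 9 to 15 N sends it home and it stays.
- lid_flange (a point): Centre of the underside of the lid's flange, 20 mm above the lid's origin; at the jar_rim point when the lid is home.
- lid_knob (a point): Centre of the flat top of the lid's knob, 60 mm above the lid's origin.
- spatula: Flux spatula, 200 mm long, 0.045 kg: steel blade 45 mm long, 10 mm wide (its y), 3 mm thick (its x), flaring into a 6 mm round shaft; round wooden handle 14 mm thick, 72 mm long at the top. Leans in the jar about 28 degrees from vertical, handle up and roughly towards the robot (up to 45 degrees either side). z runs from blade to handle; origin on its axis 62 mm from the blade's end.
- spatula_tip (a point): End of the spatula's blade.
- spatula_grip (a point): Point to grip, on the axis of the wooden handle, 155 mm from the blade's end and 45 mm from the handle's end.
- spatula_end (a point): Top end of the spatula's handle, 200 mm from the blade's end.
- cup: Tool cup: empty round terracotta cup, 60 mm in diameter, 105 mm tall, wall 5 mm (bore 50 mm), inner floor 10 mm above its underside, loose on the bench (0.45 kg). Origin at the centre of its underside, z up. A spatula let go in it leans on the rim, up to about 27 degrees from vertical.
- pot_a: Small solder pot A: round white stoneware pot, 62 mm in diameter, 75 mm tall without its lid, loose on the bench (0.3 kg); one of two alike. Its wooden lid (flange 62 mm in diameter and 8 mm thick, knob 28 mm in diameter and 28 mm tall) is only part way on. Origin at the centre of the pot's underside, z up.
- pot_a_lid (a joint): How far the lid of pot A is pushed down, in m: 0 stands 8 mm above the rim, 0.008 is fully home. It slides down under a push of about 9 N, stays where it is left and cannot be pulled off.
- pot_a_knob (a point): Centre of the flat top of the knob on the lid of pot A, 111 mm above the pot's underside when home, up to 119 mm when not.
- pot_b: Small solder pot B: round white stoneware pot, 62 mm in diameter, 75 mm tall without its lid, loose on the bench (0.3 kg); one of two alike. Its wooden lid (flange 62 mm in diameter and 8 mm thick, knob 28 mm in diameter and 28 mm tall) is only part way on. Origin at the centre of the pot's underside, z up.
- pot_b_lid (a joint): How far the lid of pot B is pushed down, in m: 0 stands 8 mm above the rim, 0.008 is fully home. It slides down under a push of about 9 N, stays where it is left and cannot be pulled off.
- pot_b_knob (a point): Centre of the flat top of the knob on the lid of pot B, 111 mm above the pot's underside when home, up to 119 mm when not.
- ring_cone: Bystander: dark wooden ring cone, 38 mm across, 62 mm tall. Origin under its centre.
- weight: Bystander: brass balance weight with a knob, 34 mm across, 47 mm tall. Origin under its centre.
- cuff: Bystander: gold-coloured cuff bracelet standing on its edge, 65 mm across, 36 mm tall. Origin under its centre.
- tweezers: Bystander: soldering tweezers lying flat, about 155 mm long, 12 mm high. Origin under the middle.
- hammer: Bystander: small hammer lying flat, 200 mm long.
- charcoal: Bystander: black soldering charcoal block, 70 by 120 by 30 mm. Origin under its centre.
Things that resemble listed ones, but are neither listed nor needed, are in the scene too. Leave any green look-alike of the pot_a alone.

How it is judged:
By the outcome, as a careful person would: the job done as asked, in the order asked, and still so for the second after the job is handed in, with the robot touching nothing.
It also fails if it takes over 72 s, if anything falls off the work surface, if the arm or the gripper's body presses on something with over 40 N, if the wrist force passes 120 N, or if a joint passes its speed limit or range.

## Working session

There is one attempt and no reset: what is moved stays moved. The work goes in short steps, Python scripts to look and compute and a tool call to move; the robot and the scene stay as the last step left them, time stands still between calls to the robot, and variables do not carry over. Pictures are saved under pics/ and viewed, at most 10 in all, crops included, and the job is handed in when it is done.

Besides the shell and the picture viewer there is one more tool, called after "Request:" as name([rows], argument=value, ...), one row to a line, values as JSON. jog_arm: Moves the arm, as the interface text tells. Its arguments: {"type":"object","properties":{"increments":{"type":"array"},"grip":{"type":"number"}},"required":["increments"]}

```bash
ls; mkdir -p pics; cat > h.py <<'E'
from station import sense, eyes, r
import numpy as np, cv2
def ray(cam,uv):
    c=eyes.get_calibration(cam);K=np.array(c["camera_matrix"])
    d=np.linalg.inv(K)@np.array([uv[0],uv[1],1.]);R=np.array(c["R"]);t=np.array(c["t"])
    return -R.T@t, R.T@d
def onz(cam,uv,z):
    o,d=ray(cam,uv);return o+d*(z-o[2])/d[2]
def proj(cam,X):
    c=eyes.get_calibration(cam);p=np.array(c["camera_matrix"])@(np.array(c["R"])@np.array(X)+np.array(c["t"]));return p[:2]/p[2]
def tri(a,ua,b,ub):
    o1,d1=ray(a,ua);o2,d2=ray(b,ub)
    s=np.linalg.lstsq(np.stack([d1,-d2],1),o2-o1,rcond=None)[0]
    p,q=o1+d1*s[0],o2+d2*s[1];return (p+q)/2,np.linalg.norm(p-q)
E
python3 - <<'E'
from h import *
np.set_printoptions(precision=4,suppress=True)
for c in("scene","top"):
    im=eyes.capture(c);cv2.imwrite(f"pics/{c}0.png",im)
    k=eyes.get_calibration(c);print(c,-np.array(k["R"]).T@np.array(k["t"]),k["camera_matrix"])
    for n in["jar","lid","spatula","cup","pot_a","ring_cone","weight","cuff","tweezers","hammer","charcoal"]:
        for d in eyes.spot_in(c,n):
            X=np.array(d["centre"]);print(n,round(d["conf"],2),X,proj(c,X).round())
s=sense();print(s)
E
```

```text
pics
scene [0.9435 0.5783 0.7404] [[370.8094   0.     319.2019]
 [  0.     370.8094 195.9889]
 [  0.       0.       1.    ]]
jar 0.69 [0.564  0.3019 0.0829] [402. 303.]
lid 0.78 [ 0.4476 -0.067   0.0296] [344. 201.]
spatula 0.87 [0.5209 0.2681 0.146 ] [412. 264.]
pot_a 0.89 [ 0.6085 -0.2152  0.0707] [271. 181.]
pot_a 0.8 [ 0.5866 -0.112   0.0696] [294. 198.]
pot_a 0.71 [ 0.5131 -0.2704  0.0784] [290. 160.]
ring_cone 0.64 [0.4754 0.1952 0.0263] [396. 267.]
ring_cone 0.38 [0.7486 0.0008 0.0338] [259. 258.]
weight 0.62 [ 0.4896 -0.201   0.0275] [308. 182.]
weight 0.62 [ 0.5127 -0.2732  0.0747] [290. 160.]
cuff 0.71 [0.731  0.2451 0.0241] [318. 336.]
cuff 0.46 [ 0.5135 -0.2718  0.075 ] [290. 160.]
tweezers 0.88 [0.3412 0.3377 0.0078] [479. 290.]
tweezers 0.59 [ 0.5845 -0.1195  0.0916] [293. 191.]
hammer 0.59 [ 0.4803 -0.4283  0.0245] [278. 147.]
hammer 0.32 [0.515  0.2715 0.1458] [415. 264.]
charcoal 0.84 [0.7508 0.0009 0.0311] [258. 259.]
top [ 0.4225 -0.0419  1.6035] [[468.3735   0.     315.664 ]
 [  0.     468.3735 208.7908]
 [  0.       0.       1.    ]]
jar 0.96 [0.5554 0.2956 0.101
[... 464 characters left out ...]
9 0.0109] [203. 270.]
hammer 0.93 [ 0.4623 -0.4341  0.0261] [431. 230.]
charcoal 0.93 [ 0.7443 -0.0106  0.0282] [303. 150.]
{'time_s': 1.2, 'joints': array([ 87.1238,  22.0407,   0.451 ,  -0.0013, -68.4086, -14.8179]), 'joint_velocities': array([-0.0935, -0.0774,  0.0339, -0.0222,  0.0171,  0.0159]), 'effort': array([ -0.    , -39.0484,  18.7621,   4.2245,   0.0154,  -0.    ]), 'tcp_pos': array([0.1899, 0.5954, 0.4047]), 'ee_rot': array([[ 0.9527, -0.3039, -0.    ],
       [-0.3039, -0.9527,  0.    ],
       [-0.    , -0.    , -1.    ]]), 'wrist_force': array([-0.3708,  0.4903, -0.2686]), 'moment': array([-0.0212,  0.0443,  0.0216]), 'gripper_force': 0.0, 'gripper_width': 1.0004073104758362}
```

```bash
python3 - <<'E'
import cv2,numpy as np
a=cv2.imread("pics/scene0.png");b=cv2.imread("pics/top0.png")
cv2.imwrite("pics/sc_crop.png",cv2.resize(a[130:370,220:520],None,fx=2.5,fy=2.5,interpolation=cv2.INTER_CUBIC))
cv2.imwrite("pics/top_crop.png",cv2.resize(b[130:330,190:450],None,fx=3,fy=3,interpolation=cv2.INTER_CUBIC))
E
```

```text
(no output)
```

View pics/sc_crop.png

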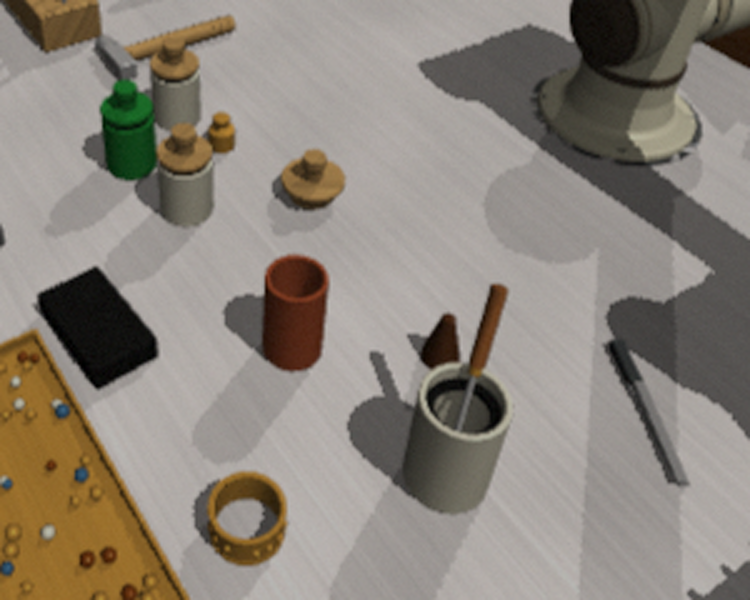

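View pics/top_crop.png

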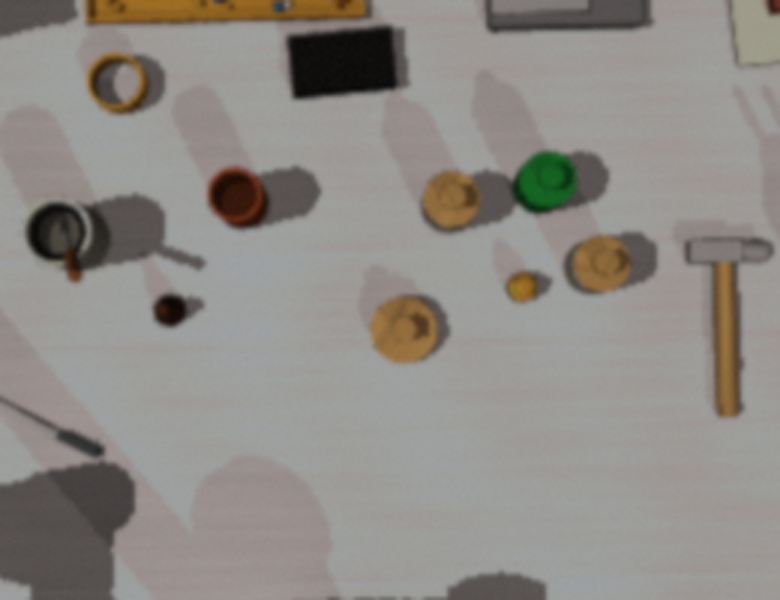

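Pots: pot A/B are the white ones at scene px (294,200) and (290,164); the one at (271,184) is green, so it is the look-alike and stays untouched. Lid at (344,203), jar (402,303), cup (338,255), spatula handle (416,262).

```bash
cat >> h.py <<'E'
from scipy.optimize import least_squares
DIM=dict(jar=[(0,.038),(.115,.038)],cup=[(0,.03),(.105,.03)],
 lid=[(0,.0265),(.02,.03),(.02,.038),(.028,.038),(.028,.014),(.06,.014)],
 pot_a=[(0,.031),(.075,.031),(.083,.031),(.091,.031),(.091,.014),(.119,.014)])
def sil(cam,dims,xy):
    a=np.linspace(0,2*np.pi,48);m=np.zeros((1600,2560),np.uint8)
    parts=[dims[i:i+2] for i in range(len(dims)-1)]
    for p in parts:
        P=np.array([proj(cam,[xy[0]+R*np.cos(t),xy[1]+R*np.sin(t),z]) for z,R in p for t in a])
        cv2.fillConvexPoly(m,cv2.convexHull(((P+.5)*4*16).round().astype(np.int32)),1,shift=4)
    ys,xs=np.nonzero(m);return np.array([xs.mean()/4-.375-.125,ys.mean()/4-.5]),len(xs)/16
def fit(cam,dims,mask):
    ys,xs=np.nonzero(mask);c=np.array([xs.mean(),ys.mean()])
    xy=onz(cam,c,.06)[:2]
    for _ in range(6):
        s,A=sil(cam,dims,xy);xy=xy+(onz(cam,c,.06)-onz(cam,s,.06))[:2]
    return xy,len(xs)/A,c
E
python3 - <<'E'
from h import *
np.set_printoptions(precision=4,suppress=True)
S={}
for c in("scene","top"):
    eyes.capture(c)
    for n in["jar","cup","lid","pot_a"]:
        for d in eyes.outline_of(c,n):
            if d["conf"]<.4: continue
            m=d["mask"]
            if n in("jar","cup"):
                k,_=cv2.findContours(m.astype(np.uint8),0,1);h=cv2.convexHull(np.vstack(k));m2=np.zeros(m.shape,np.uint8);cv2.fillConvexPoly(m2,h,1);m=m2
            print(c,n,round(d["conf"],2),*fit(c,DIM[n],m))
    for d in eyes.outline_of(c,"spatula"):
        m=d["mask"];ys,xs=np.nonzero(m);print(c,"spat",round(d["conf"],2),len(xs),xs.min(),xs.max(),ys.min(),ys.max(),xs[ys.argmin()],xs[ys.argmax()])
        S[c]=m
        break
np.savez("sp.npz",**S)
print(eyes.get_calibration("wrist"));print(sense()["time_s"])
E
```

```text
scene jar 0.56 [0.5522 0.2935] 0.9742477797249532 [402.0468 303.6868]
scene cup 0.67 [0.5884 0.106 ] 0.9945701357466064 [337.7862 254.0482]
scene cup 0.5 [ 0.4869 -0.3789] 1.1341487868457991 [282.0212 147.447 ]
scene lid 0.9 [ 0.4416 -0.0734] 0.9200800533689126 [344.5638 201.1949]
scene pot_a 0.77 [ 0.5994 -0.2319] 0.8783694937541091 [271.3249 182.1751]Traceback (most recent call last):
  File "<stdin>", line 12, in <module>
  File "h.py", line 30, in fit
    s,A=sil(cam,dims,xy);xy=xy+(onz(cam,c,.06)-onz(cam,s,.06))[:2]
        ~~~^^^^^^^^^^^^^
  File "h.py", line 23, in sil
    P=np.array([proj(cam,[xy[0]+R*np.cos(t),xy[1]+R*np.sin(t),z]) for z,R in p for t in a])
                ~~~~^^^^^^^^^^^^^^^^^^^^^^^^^^^^^^^^^^^^^^^^^^^^^
  File "h.py", line 10, in proj
    c=eyes.get_calibration(cam);p=np.array(c["camera_matrix"])@(np.array(c["R"])@np.array(X)+np.array(c["t"]));return p[:2]/p[2]
ValueError: time passes only in moves, steps and waits
```

```bash
python3 - <<'E'
s=open("h.py").read()
s=s.replace("def ray","_C={}\ndef cal(c):\n    if c not in _C:_C[c]=eyes.get_calibration(c)\n    return _C[c]\ndef ray",1).replace("c=eyes.get_calibration(cam)","c=cal(cam)")
open("h.py","w").write(s)
E
python3 - <<'E'
from h import *
np.set_printoptions(precision=4,suppress=True)
S={}
for c in("scene","top"):
    eyes.capture(c)
    for n in["jar","cup","lid","pot_a"]:
        for d in eyes.outline_of(c,n):
            if d["conf"]<.4: continue
            m=d["mask"]
            if n in("jar","cup"):
                k,_=cv2.findContours(m.astype(np.uint8),0,1);h=cv2.convexHull(np.vstack(k));m2=np.zeros(m.shape,np.uint8);cv2.fillConvexPoly(m2,h,1);m=m2
            print(c,n,round(d["conf"],2),*fit(c,DIM[n],m))
    for d in eyes.outline_of(c,"spatula"):
        m=d["mask"];ys,xs=np.nonzero(m);print(c,"spat",round(d["conf"],2),len(xs),xs.min(),xs.max(),ys.min(),ys.max(),xs[ys.argmin()],xs[ys.argmax()])
        S[c]=m
        break
np.savez("sp.npz",**S)
print(cal("wrist"));print(sense()["time_s"])
E
```

```text
scene jar 0.79 [0.5529 0.2938] 0.9950721367927329 [401.8592 303.9303]
scene cup 0.88 [0.5889 0.1063] 0.9717808064242492 [337.6592 254.1834]
scene lid 0.95 [ 0.4406 -0.0723] 0.9450666666666667 [345.0406 201.2844]
scene pot_a 0.92 [ 0.5035 -0.2902] 0.837096924077688 [290.3179 162.7886]
scene pot_a 0.76 [ 0.5997 -0.2308] 0.9461235216819974 [271.4042 182.4153]
scene pot_a 0.73 [ 0.5802 -0.1268] 0.9482732619514402 [294.0127 199.8448]
scene spat 0.7 350 402 422 243 302 417 403
top jar 0.62 [0.5504 0.2944] 0.983633387888707 [211.3145 207.8852]
top cup 0.56 [0.5882 0.1048] 0.9243666848915618 [268.9432 195.2587]
top lid 0.64 [ 0.4401 -0.0737] 0.8926725448464579 [323.8392 239.0354]
top pot_a 0.78 [ 0.5062 -0.2881] 1.0099485420240137 [388.1685 217.4864]
top pot_a 0.77 [ 0.5981 -0.2344] 0.9774383894481083 [371.1108 190.2869]
top pot_a 0.64 [ 0.4385 -0.0728] 1.3257814138871407 [323.9418 239.3139]
top pot_a 0.52 [ 0.5795 -0.1278] 0.9728718428437793 [339.2862 196.4738]
top spat 0.38 100 210 216 203 223 210 213
{'camera_matrix': array([[314.8879,   0.    , 316.3591],
       [  0.    , 314.8879, 193.8185],
       [  0.    ,   0.    ,   1.    ]]), 'T_tool_cam': array([[-0.0006, -0.955 , -0.2965,  0.0819],
       [ 1.    , -0.001 ,  0.0011, -0.0014],
       [-0.0014, -0.2965,  0.955 ,  0.0187],
       [ 0.    ,  0.    ,  0.    ,  1.    ]])}
2.05
```

```bash
python3 - <<'E'
from h import *
np.set_printoptions(precision=4,suppress=True)
z=np.load("sp.npz")
print(tri("scene",(418.5,244.5),"top",(215,222.5)))
J=np.array([.5517,.294])
obs=[];
for c in("scene","top"):
    ys,xs=np.nonzero(z[c]);
    if c=="top":
        print(sorted(set(zip(ys,xs)))[-30:])
    obs.append((c,np.array([xs,ys]).T))
# line fit: end E, az, tilt 28 ; mask pixels near projected segment; end pixel row limits
def model(p):
    E=p[:3];az=p[3];t=p[4];d=-np.array([np.sin(t)*np.cos(az),np.sin(t)*np.sin(az),np.cos(t)])
    return E,d
def res(p):
    E,d=model(p);o=[]
    for c,px in obs:
        a=proj(c,E);b=proj(c,E+d*.072);n=np.array([-(b-a)[1],(b-a)[0]]);n/=np.linalg.norm(n)
        u=(b-a)/np.linalg.norm(b-a);s=(px-a)@u
        k=s<np.linalg.norm(b-a)
        v=(px[k]-a)@n; o+=list(v/np.sqrt(len(v))*1.);o+=[(s.min()+.3)*1.]
    T=E+d*.2
    return np.array(o+[(T[2]-.009)/.002,(t0:=p[4]-np.radians(28))/.02]) if False else np.r_[[o_ for o_ in [0]],0]
# simple: parametrise, use means
def res(p):
    E,d=model(p);o=[]
    for (c,px) in obs:
        a=proj(c,E);b=proj(c,E+d*.12);u=(b-a)/np.linalg.norm(b-a);n=np.array([-u[1],u[0]])
        s=(px-a)@u;v=(px-a)@n;L=np.linalg.norm(b-a)
        A=s<L*.35;B=(s>=L*.35)
        o+=[v[A].mean(),v[B].mean(),np.percentile(s,1)-.0]
    T=E+d*.2
    return np.array(o+[(T[2]-.009)/.003,(p[4]-np.radians(28))/.03])
for az in(-2.5,-2.,-3.,2.6):
    f=least_squares(res,[.49,.24,.185,az,.49],x_scale=[.01,.01,.01,.1,.1],diff_step=1e-3)
    E,d=model(f.x);print(f.cost,f.x,np.degrees(f.x[3:]),"grip",E+d*.045,"tip",E+d*.2,"tip-jar",(E+d*.2)[:2]-J,f.fun)
E
```

```text
(array([0.4975, 0.2575, 0.1798]), np.float64(0.003777141869785497))
[(np.int64(218), np.int64(213)), (np.int64(218), np.int64(214)), (np.int64(218), np.int64(215)), (np.int64(218), np.int64(216)), (np.int64(219), np.int64(211)), (np.int64(219), np.int64(212)), (np.int64(219), np.int64(213)), (np.int64(219), np.int64(214)), (np.int64(219), np.int64(215)), (np.int64(219), np.int64(216)), (np.int64(220), np.int64(211)), (np.int64(220), np.int64(212)), (np.int64(220), np.int64(213)), (np.int64(220), np.int64(214)), (np.int64(220), np.int64(215)), (np.int64(220), np.int64(216)), (np.int64(221), np.int64(211)), (np.int64(221), np.int64(212)), (np.int64(221), np.int64(213)), (np.int64(221), np.int64(214)), (np.int64(221), np.int64(215)), (np.int64(221), np.int64(216)), (np.int64(222), np.int64(212)), (np.int64(222), np.int64(213)), (np.int64(222), np.int64(214)), (np.int64(222), np.int64(215)), (np.int64(222), np.int64(216)), (np.int64(223), np.int64(213)), (np.int64(223), np.int64(214)), (np.int64(223), np.int64(215))]
0.6499105216805535 [ 0.497   0.259   0.1842 -2.5757  0.4984] [-147.5747   28.554 ] grip [0.5152 0.2705 0.1447] tip [0.5777 0.3102 0.0085] tip-jar [0.026  0.0162] [ 0.447   0.1692  0.2705 -0.581  -0.2474 -0.6849 -0.1624  0.3223]<stdin>:32: RuntimeWarning: Mean of empty slice.
  ret = ret.dtype.type(ret / rcount)
Traceback (most recent call last):
ValueError: Residuals are not finite in the initial point.
```

Request:
jog_arm([
  [1,-0.2,0,0],
  [1,-0.2,0,0],
  [1,-0.2,0,0],
  [1,-0.2,0,0],
  [1,-0.2,0,0],
  [1,0.5,0,0],
  [1,1,0,0],
  [1,1,0,0],
  [1,1,0,0],
  [1,1,0,0],
])

```text
time_s: 3.05
tcp_pos: [0.3596, 0.4669, 0.4048]
ee_rot: [[0.953, -0.304, 0.0], [-0.304, -0.953, 0.0], [0.0, -0.0, -1.0]]
wrist_force: [-0.0, -1.3, -0.5]
gripper_width: 1.0
gripper_force: 0.0
```

Request:
jog_arm([
  [1,0.7,0,0],
  [1,0.7,0,0],
  [1,0.7,0,0],
  [1,0.7,0,0],
  [1,0.7,0,0],
  [1,0.7,0,0],
  [1,0.7,0,0],
  [1,0.7,0,0],
  [1,0.7,0,0],
  [1,0.7,0,0],
])

```text
time_s: 4.05
tcp_pos: [0.5077, 0.2729, 0.4049]
ee_rot: [[0.953, -0.304, 0.0], [-0.304, -0.953, 0.0], [0.0, -0.0, -1.0]]
wrist_force: [-0.7, 0.4, 0.5]
gripper_width: 0.996
gripper_force: 0.0
```

Request:
jog_arm([
  [0.4,0,0,-1],
  [0,0,0,-1],
  [0,0,0,-1],
  [0,0,0,-1],
  [0,0,0,-1],
  [0,0,0,-1],
  [0,0,0,-1],
  [0,0,0,-1],
  [0,0,0,-1],
  [0,0,0,-1],
])

```text
time_s: 5.05
tcp_pos: [0.5148, 0.2714, 0.4048]
ee_rot: [[0.88, 0.475, 0.0], [0.475, -0.88, 0.0], [0.0, -0.0, -1.0]]
wrist_force: [-0.0, -1.3, 0.1]
gripper_width: 1.005
gripper_force: 0.0
```

Request:
jog_arm([
  [0,0,0,-0.93],
  [0,0,0,0],
])

```text
time_s: 5.25
tcp_pos: [0.5148, 0.2714, 0.4048]
ee_rot: [[0.844, 0.536, 0.0], [0.536, -0.844, 0.0], [0.0, -0.0, -1.0]]
wrist_force: [0.5, 0.3, 0.4]
gripper_width: 1.0
gripper_force: 0.0
```

```bash
cat >> h.py <<'E'
def wcal():
    s=sense();T=np.eye(4);T[:3,:3]=s["ee_rot"];T[:3,3]=s["tcp_pos"]
    c=eyes.get_calibration("wrist");W=T@np.array(c["T_tool_cam"]);R=W[:3,:3].T
    _C["wrist"]=dict(camera_matrix=c["camera_matrix"],R=R,t=-R@W[:3,3]);return s
E
python3 - <<'E'
from h import *
np.set_printoptions(precision=4,suppress=True)
s=wcal();im=eyes.capture("wrist");print(s["time_s"],s["tcp_pos"],s["ee_rot"])
for n in("spatula","jar"):
    for d in eyes.spot_in("wrist",n): print(n,d)
G=np.array([.5152,.2705,.1447]);E=np.array([.497,.259,.1842]);
u=(E-G)/.045
for k,col in((.045,(0,0,255)),(0,(0,255,0)),(-.03,(255,0,0))):
    p=proj("wrist",G+u*k);print(p);cv2.circle(im,tuple(p.astype(int)),3,col,1)
a=np.linspace(0,6.28,40);P=np.array([proj("wrist",[.5517+.038*np.cos(t),.294+.038*np.sin(t),.115]) for t in a]).round().astype(np.int32)
cv2.polylines(im,[P],True,(255,0,255),1)
cv2.imwrite("pics/w1.png",im)
E
```

```text
5.25 [0.5148 0.2714 0.4048] [[ 0.8443  0.5358  0.0001]
 [ 0.5358 -0.8443  0.0001]
 [ 0.0001 -0.     -1.    ]]
spatula {'centre': [0.5155, 0.2703, 0.1533], 'conf': 0.8}
spatula {'centre': [0.5883, 0.1198, 0.0784], 'conf': 0.64}
jar {'centre': [0.5485, 0.2947, 0.0963], 'conf': 0.93}
jar {'centre': [0.5186, 0.2689, 0.155], 'conf': 0.55}
[318.4889 249.7397]
[318.2723 203.03  ]
[318.1552 177.7795]
```

View pics/w1.png

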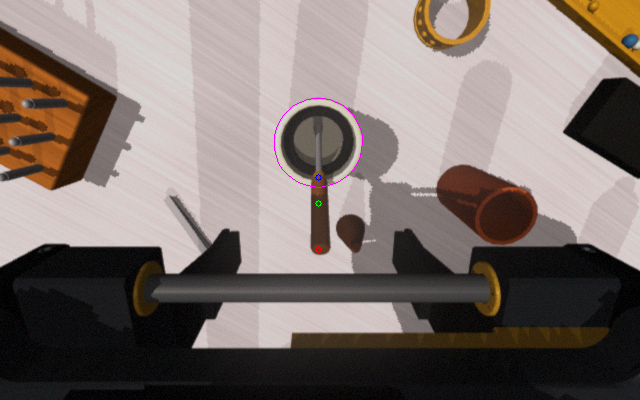

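The model overlay sits on the handle (end 318,250; grip 318,203) and on the jar rim (318,142). Descending to grip.

Request:
jog_arm([
  [0,0,1,0],
  [0,0,1,0],
  [0,0,1,0],
  [0,0,1,0],
  [0,0,0.8,0],
  [0,0,0,0],
])

```text
time_s: 6.0
tcp_pos: [0.5142, 0.2709, 0.3063]
ee_rot: [[0.845, 0.535, -0.004], [0.535, -0.845, -0.003], [-0.005, 0.001, -1.0]]
wrist_force: [-0.6, -0.3, 0.0]
gripper_width: 1.001
gripper_force: 0.0
```

Request:
jog_arm([
  [0,0,0,0],
  [0,0,0,0],
  [0,0,0,0],
  [0,0,0,0],
  [0,0,0,0],
  [0,0,0,0],
  [0,0,0,0],
  [0,0,0,0],
], grip=0)

```text
time_s: 6.8
tcp_pos: [0.5148, 0.2714, 0.3087]
ee_rot: [[0.844, 0.536, -0.0], [0.536, -0.844, -0.0], [-0.0, 0.0, -1.0]]
wrist_force: [-0.1, 0.1, -0.1]
gripper_width: 0.357
gripper_force: 0.0
```

Request:
jog_arm([
  [0,0,0,0],
  [0,0,0,0],
  [0,0,0,0],
  [0,0,0,0],
  [0,0,0,0],
])

```text
time_s: 7.3
tcp_pos: [0.5148, 0.2714, 0.3087]
ee_rot: [[0.844, 0.536, -0.0], [0.536, -0.844, -0.0], [-0.0, -0.0, -1.0]]
wrist_force: [0.1, 0.8, -1.2]
gripper_width: 0.157
gripper_force: 30.0
```

Request:
jog_arm([
  [-0.1,0,-0.2,0],
  [-0.23,0,-0.45,0],
  [-0.45,0,-0.9,0],
  [-0.45,0,-0.9,0],
  [-0.45,0,-0.9,0],
  [-0.45,0,-0.9,0],
  [-0.45,0,-0.9,0],
  [-0.45,0,-0.9,0],
  [-0.1,0,-1,0],
  [0,0,0,0],
])

```text
time_s: 8.3
tcp_pos: [0.4616, 0.2374, 0.4537]
ee_rot: [[0.844, 0.536, 0.006], [0.536, -0.844, 0.004], [0.007, -0.001, -1.0]]
wrist_force: [0.6, 0.6, -0.6]
gripper_width: 0.152
gripper_force: 30.0
```

Request:
jog_arm([
  [0,0,-0.5,0],
  [0,0,0,0],
])

```text
time_s: 8.5
tcp_pos: [0.462, 0.2377, 0.4606]
ee_rot: [[0.844, 0.536, 0.001], [0.536, -0.844, 0.001], [0.001, 0.0, -1.0]]
wrist_force: [0.6, 0.4, -0.5]
gripper_width: 0.146
gripper_force: 30.0
```

```bash
cat > sp.py <<'E'
from h import *
np.set_printoptions(precision=4,suppress=True)
s=sense();print(s["time_s"],s["tcp_pos"],s["wrist_force"])
R=np.array(s["ee_rot"]);G0=np.array(s["tcp_pos"])+R[:,2]*.164
obs=[]
for c in("scene","top"):
    im=eyes.capture(c);cv2.imwrite(f"pics/{c}_sp{s['time_s']:.1f}.png",im)
    for d in eyes.outline_of(c,"spatula")[:2]:
        ys,xs=np.nonzero(d["mask"]);print(c,d["conf"],len(xs),xs.min(),xs.max(),ys.min(),ys.max(),"model tip",proj(c,G0+R@[.074,0,.136]),"grip",proj(c,G0))
E
python3 sp.py; python3 -c "
import cv2,glob
f=sorted(glob.glob('pics/scene_sp*'))[-1];a=cv2.imread(f)
cv2.imwrite('pics/z1.png',cv2.resize(a[130:370,270:510],None,fx=2.5,fy=2.5,interpolation=2))"
```

```text
8.5 [0.462  0.2377 0.4606] [ 0.5813  0.4006 -0.4775]
scene 0.85 596 413 447 166 263 model tip [414.6109 262.8545] grip [437.4915 189.1305]
scene 0.69 676 304 334 318 355 model tip [414.6109 262.8545] grip [437.4915 189.1305]
```

View pics/z1.png

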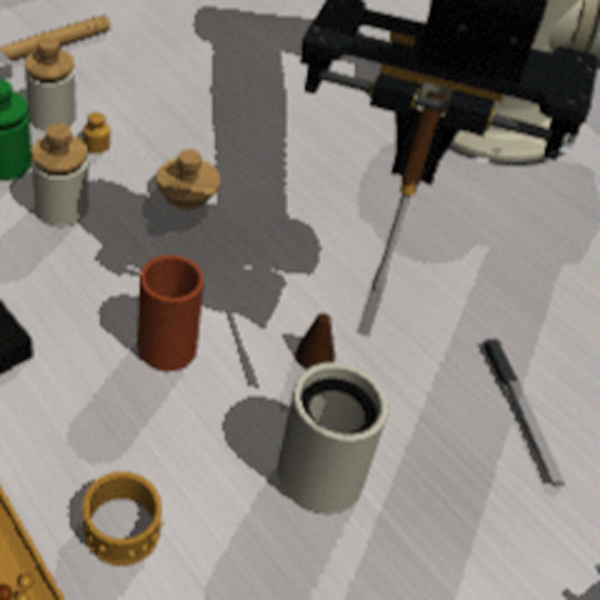

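Model tip (414.6,262.9) agrees with the picture's blade end; the spatula keeps its lean in the grip. Cup at px (338,255).

Request:
jog_arm([
  [-0.12,1,0,0],
  [-0.12,1,0,0],
  [-0.12,1,0,0],
  [-0.12,1,0,0],
  [-0.12,1,0,0],
  [-0.12,1,0,0],
  [-0.12,1,0,0],
  [-0.12,1,0,0],
  [-0.1,0.97,0,0],
  [0,0,0,0],
])

```text
time_s: 9.7
tcp_pos: [0.5409, 0.0736, 0.4587]
ee_rot: [[0.846, 0.534, -0.002], [0.534, -0.846, -0.001], [-0.002, -0.0, -1.0]]
wrist_force: [-0.4, 0.7, -1.4]
gripper_width: 0.152
gripper_force: 30.0
```

```bash
python3 sp.py; python3 - <<'E'
from h import *
np.set_printoptions(precision=4,suppress=True)
eyes.capture("scene")
for d in eyes.outline_of("scene","cup")[:1]: print(fit("scene",DIM["cup"],d["mask"]))
E
```

```text
9.7 [0.5409 0.0736 0.4587] [-0.372   0.695  -1.3831]
scene 0.66 223 336 355 150 225 model tip [336.0445 227.6356] grip [352.9674 159.4114]
scene 0.35 1340 235 282 237 284 model tip [336.0445 227.6356] grip [352.9674 159.4114]
(array([0.5882, 0.1054]), 0.9399501472920916, array([337.7136, 253.8582]))
```

Request:
jog_arm([
  [0,0,1,0],
  [0,0,1,0],
  [0,0,1,0],
  [0,0,0.9,0],
  [0,0,0.6,0],
  [0,0,0.6,0],
  [0,0,0.5,0],
  [0,0,0.2,0],
  [0,0,0,0],
])

```text
time_s: 10.9
tcp_pos: [0.5402, 0.075, 0.3434]
ee_rot: [[0.844, 0.536, -0.001], [0.536, -0.844, -0.0], [-0.001, -0.0, -1.0]]
wrist_force: [-0.3, -0.5, -1.1]
gripper_width: 0.153
gripper_force: 30.0
```

```bash
python3 sp.py; python3 -c "
import cv2,glob
a=cv2.imread(sorted(glob.glob('pics/scene_sp1*'))[-1]);b=cv2.imread(sorted(glob.glob('pics/top_sp1*'))[-1])
import numpy as np
f=lambda i:cv2.resize(i,(400,480),interpolation=2)
cv2.imwrite('pics/z2.png',np.hstack([f(a[170:290,290:390]),f(b[150:246,230:310])]))"
```

```text
10.9 [0.5402 0.075  0.3434] [-0.2851 -0.5343 -1.0612]
scene 0.6 205 337 352 194 248 model tip [334.6426 261.901 ] grip [349.987  201.0667]
top 0.58 61 182 199 260 270 model tip [266.5465 191.6987] grip [275.297  206.7259]
```

View pics/z2.png

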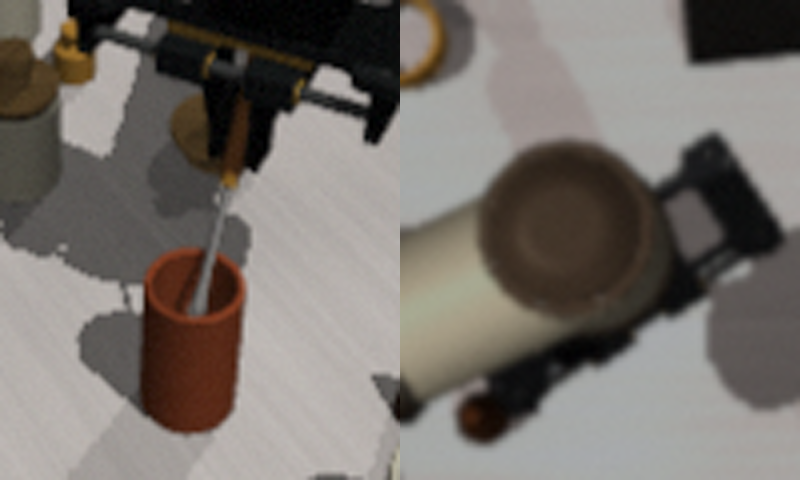

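Request:
jog_arm([
  [0.1,0,0.25,0],
  [0.1,0,0.25,0],
  [0,0,0,0],
  [0,0,0,0],
])

```text
time_s: 11.5
tcp_pos: [0.5436, 0.0772, 0.3334]
ee_rot: [[0.844, 0.536, -0.001], [0.536, -0.844, -0.0], [-0.001, -0.0, -1.0]]
wrist_force: [-0.0, -0.3, -0.5]
gripper_width: 0.151
gripper_force: 30.0
```

Request:
jog_arm([
  [0,0,0,0],
  [0,0,0,0],
  [0,0,0,0],
  [0,0,0,0],
  [0,0,0,0],
  [0,0,0,0],
  [0,0,0,0],
  [0,0,0,0],
], grip=60)

```text
time_s: 12.3
tcp_pos: [0.5436, 0.0771, 0.3338]
ee_rot: [[0.844, 0.536, -0.0], [0.536, -0.844, -0.0], [-0.0, 0.0, -1.0]]
wrist_force: [0.2, -0.5, -0.7]
gripper_width: 0.675
gripper_force: 0.0
```

```bash
python3 sp.py; python3 -c "
import cv2,glob
a=cv2.imread(sorted(glob.glob('pics/scene_sp1*'))[-1])
cv2.imwrite('pics/z3.png',cv2.resize(a[170:290,290:390],(500,600),interpolation=2))"
```

```text
12.3 [0.5436 0.0771 0.3338] [ 0.1621 -0.4514 -0.6839]
```

View pics/z3.png

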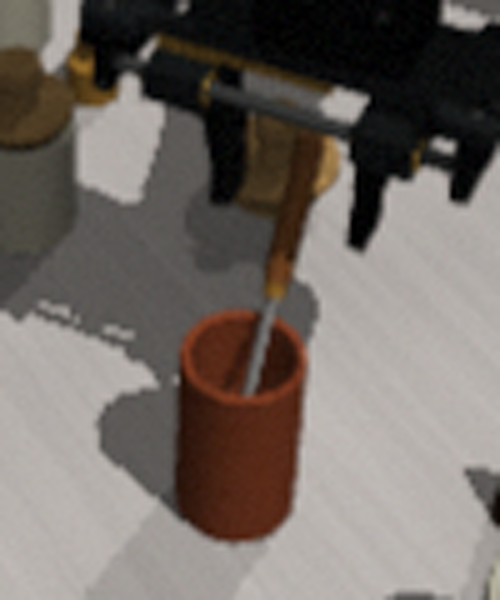

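The spatula stands blade-down in the cup, leaning on the near rim. Next the lid.

Request:
jog_arm([
  [0,0,-0.5,0],
  [0,0,-1,0],
  [0,0,-1,0],
  [0,0,-1,0],
  [0,0,-1,0],
  [0,0,-0.5,0],
], grip=70)

```text
time_s: 13.1
tcp_pos: [0.5437, 0.0771, 0.4366]
ee_rot: [[0.844, 0.536, 0.004], [0.536, -0.844, 0.001], [0.004, 0.001, -1.0]]
wrist_force: [0.1, -0.1, 0.6]
gripper_width: 0.802
gripper_force: 0.0
```

Request:
jog_arm([
  [-0.93,0.4,0,0],
  [-0.93,0.4,0,0],
  [-0.93,0.4,0,0],
  [-0.93,0.4,0,0],
  [-0.93,0.4,0,0],
  [-0.93,0.4,0,0],
  [-0.93,0.4,0,0],
  [-0.93,0.4,0,0],
  [-0.93,0.4,0,0],
  [0,0,0,0],
])

```text
time_s: 14.1
tcp_pos: [0.4391, -0.0753, 0.4339]
ee_rot: [[0.846, 0.534, -0.0], [0.534, -0.846, 0.0], [-0.0, -0.0, -1.0]]
wrist_force: [0.6, 1.2, -0.6]
gripper_width: 0.802
gripper_force: 0.0
```

Request:
jog_arm([
  [0,0,1,0],
  [0,0,1,0],
  [0,0,1,0],
  [0,0,1,0],
  [0,0,0,0],
  [0,0,0,0],
])

```text
time_s: 14.7
tcp_pos: [0.4412, -0.0734, 0.3541]
ee_rot: [[0.844, 0.536, 0.0], [0.536, -0.844, -0.001], [-0.0, 0.0, -1.0]]
wrist_force: [0.2, -0.3, 0.6]
gripper_width: 0.803
gripper_force: 0.0
```

```bash
cat > wf.py <<'E'
import sys
from h import *
np.set_printoptions(precision=4,suppress=True)
n=sys.argv[1];z0=float(sys.argv[2]) if len(sys.argv)>2 else 0
s=wcal();im=eyes.capture("wrist");cv2.imwrite(f"pics/w_{s['time_s']:.1f}.png",im);print(s["time_s"],s["tcp_pos"])
R=np.array(s["ee_rot"])
D=[(z+z0,q) for z,q in DIM[n]]
for d in eyes.outline_of("wrist",n):
    xy,A,c=fit("wrist",D,d["mask"]);e=np.r_[xy-s["tcp_pos"][:2],0]
    print(round(d["conf"],2),xy,round(A,2),c,"tool dxy mm",(R.T@e)[:2]*1e3)
E
python3 wf.py lid
```

```text
14.7 [ 0.4412 -0.0734  0.3541]
0.91 [ 0.4399 -0.0746] 0.96 [317.1047 181.4933] tool dxy mm [-1.7106  0.3251]
```

Request:
jog_arm([
  [-0.08,0,1,0],
  [0,0,1,0],
  [0,0,1,0],
  [0,0,1,0],
  [0,0,1,0],
  [0,0,1,0],
  [0,0,0.6,0],
  [0,0,0.4,0],
  [0,0,0,0],
  [0,0,0,0],
])

```text
time_s: 15.8
tcp_pos: [0.44, -0.0741, 0.2145]
ee_rot: [[0.844, 0.536, 0.002], [0.536, -0.844, 0.0], [0.001, 0.001, -1.0]]
wrist_force: [-0.6, 0.8, 0.8]
gripper_width: 0.806
gripper_force: 0.0
```

Request:
jog_arm([
  [0,0,0,0],
  [0,0,0,0],
  [0,0,0,0],
  [0,0,0,0],
  [0,0,0,0],
  [0,0,0,0],
  [0,0,0,0],
  [0,0,0,0],
  [0,0,0,0],
], grip=0)

```text
time_s: 16.7
tcp_pos: [0.4395, -0.0742, 0.2138]
ee_rot: [[0.844, 0.536, 0.0], [0.536, -0.844, -0.0], [0.0, 0.0, -1.0]]
wrist_force: [1.5, -0.3, 0.3]
gripper_width: 0.312
gripper_force: 30.0
```

Request:
jog_arm([
  [0,0,-0.3,0],
  [0,0,-1,0],
  [0,0,-1,0],
  [0,0,-1,0],
  [0,0,-1,0],
  [0,0,-1,0],
  [0,0,-1,0],
  [0,0,-1,0],
  [0,0,-1,0],
  [0,0,-1,0],
])

```text
time_s: 17.7
tcp_pos: [0.4388, -0.0743, 0.4006]
ee_rot: [[0.844, 0.536, -0.001], [0.536, -0.844, 0.0], [-0.0, -0.001, -1.0]]
wrist_force: [1.3, 0.4, -1.5]
gripper_width: 0.309
gripper_force: 30.0
```

Request:
jog_arm([
  [0,0,-1,0],
  [0,0,-0.5,0],
  [0.97,-0.83,0,0],
  [0.97,-0.83,0,0],
  [0.97,-0.83,0,0],
  [0.97,-0.83,0,0],
  [0.97,-0.83,0,0],
  [0.97,-0.83,0,0],
  [0.97,-0.83,0,0],
  [0.97,-0.83,0,0],
])

```text
time_s: 18.7
tcp_pos: [0.4992, 0.122, 0.429]
ee_rot: [[0.844, 0.536, -0.002], [0.536, -0.844, -0.0], [-0.002, -0.001, -1.0]]
wrist_force: [0.7, -0.2, -2.7]
gripper_width: 0.313
gripper_force: 30.0
```

Request:
jog_arm([
  [0.97,-0.83,0,0],
  [0.97,-0.83,0,0],
  [0.97,-0.83,0,0],
  [0.97,-0.83,0,0],
  [0.97,-0.83,0,0],
  [0.97,-0.83,0,0],
  [0.97,-0.83,0,0],
  [0,0,0,0],
  [0,0,0,0],
  [0,0,0,0],
])

```text
time_s: 19.7
tcp_pos: [0.5514, 0.2914, 0.4293]
ee_rot: [[0.844, 0.536, -0.001], [0.536, -0.844, -0.001], [-0.002, 0.0, -1.0]]
wrist_force: [0.1, -0.4, -1.3]
gripper_width: 0.311
gripper_force: 30.0
```

```bash
python3 wf.py jar; python3 - <<'E'
from h import *
np.set_printoptions(precision=4,suppress=True)
s=wcal();R=np.array(s["ee_rot"]);p=np.array(s["tcp_pos"])
# lid model held
z=p[2]-.164-.050
for d in eyes.outline_of("wrist","lid"):
    D=[(a+z,q) for a,q in DIM["lid"]];
    print(d["conf"],d["mask"].sum())
for c in("scene",):
    eyes.capture(c)
    for n in("lid","jar"):
        for d in eyes.outline_of(c,n):
            D=[(a+(z if n=="lid" else 0),q) for a,q in DIM[n]]
            xy,A,cc=fit(c,D,d["mask"]);print(c,n,d["conf"],xy,A,cc,sense()["tcp_pos"])
E
```

```text
19.7 [0.5514 0.2914 0.4293]
0.67 [0.5663 0.3031] 0.58 [314.9661 161.1698] tool dxy mm [18.874 -1.935]
0.48 [0.4127 0.3806] 0.04 [186.6477 232.8598] tool dxy mm [ -69.3549 -149.676 ]
0.59 7938
0.49 6018
scene lid 0.62 [0.5546 0.2938] 0.8501569784035772 [416.4727 248.1415] [0.5516 0.2913 0.4301]
scene jar 0.58 [0.5526 0.2939] 0.9451997862613548 [402.001  303.9111] [0.5516 0.2914 0.4301]
```

Request:
jog_arm([
  [0.09,-0.1,1,0],
  [0,0,1,0],
  [0,0,1,0],
  [0,0,1,0],
  [0,0,0.5,0],
  [0,0,0,0],
  [0,0,0,0],
])

```text
time_s: 20.7
tcp_pos: [0.5525, 0.2947, 0.3406]
ee_rot: [[0.844, 0.536, 0.001], [0.536, -0.844, 0.0], [0.001, 0.0, -1.0]]
wrist_force: [-0.0, -0.1, -1.5]
gripper_width: 0.312
gripper_force: 30.0
```

```bash
python3 - <<'E'
from h import *
s=wcal();p=np.array(s["tcp_pos"]);print(p);z=p[2]-.214
w=eyes.capture("wrist");sc=eyes.capture("scene")
a=np.linspace(0,6.28,40)
def circ(im,cam,xy,z,r,col):
    o=im.copy();P=np.array([proj(cam,[xy[0]+r*np.cos(t),xy[1]+r*np.sin(t),z]) for t in a]);return P
def crop(im,cam,x0,y0,w_,h_,f):
    o=cv2.resize(im[y0:y0+h_,x0:x0+w_],None,fx=f,fy=f,interpolation=2)
    for xy,zz,r,col in(((.552,.294),.115,.038,(255,0,255)),(p[:2],z+.02,.038,(0,255,0)),(p[:2],z,.0265,(255,255,0))):
        P=(circ(im,cam,xy,zz,r,col)+.5-[x0,y0])*f
        cv2.polylines(o,[P.round().astype(np.int32)],True,col,1)
    return o
cv2.imwrite("pics/z4.png",np.hstack([crop(w,"wrist",250,90,130,150,3),crop(sc,"scene",360,230,100,112.5.__int__(),4)[:450]]))
E
```

```text
[0.55249211 0.29473706 0.3406048 ]Traceback (most recent call last):
  File "<stdin>", line 13, in <module>
    return _nx.concatenate(arrs, 1, dtype=dtype, casting=casting)
           ~~~~~~~~~~~~~~~^^^^^^^^^^^^^^^^^^^^^^^^^^^^^^^^^^^^^^^
ValueError: all the input array dimensions except for the concatenation axis must match exactly, but along dimension 0, the array at index 0 has size 450 and the array at index 1 has size 448
```

```bash
python3 - <<'E'
from h import *
s=wcal();p=np.array(s["tcp_pos"]);z=p[2]-.214
a=np.linspace(0,6.28,40)
def crop(cam,x0,y0,w,h,f):
    o=cv2.resize(eyes.capture(cam)[y0:y0+h,x0:x0+w],None,fx=f,fy=f,interpolation=2)
    for xy,zz,r,col in(((.552,.294),.115,.038,(255,0,255)),(p[:2],z+.02,.038,(0,255,0)),(p[:2],z,.0265,(255,255,0))):
        P=(np.array([proj(cam,[xy[0]+r*np.cos(t),xy[1]+r*np.sin(t),zz]) for t in a])+.5-[x0,y0])*f
        cv2.polylines(o,[P.round().astype(np.int32)],True,col,1)
    return o
cv2.imwrite("pics/z4.png",np.hstack([crop("wrist",250,90,130,150,3),crop("scene",360,230,90,90,5)]))
E
```

```text
(no output)
```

View pics/z4.png

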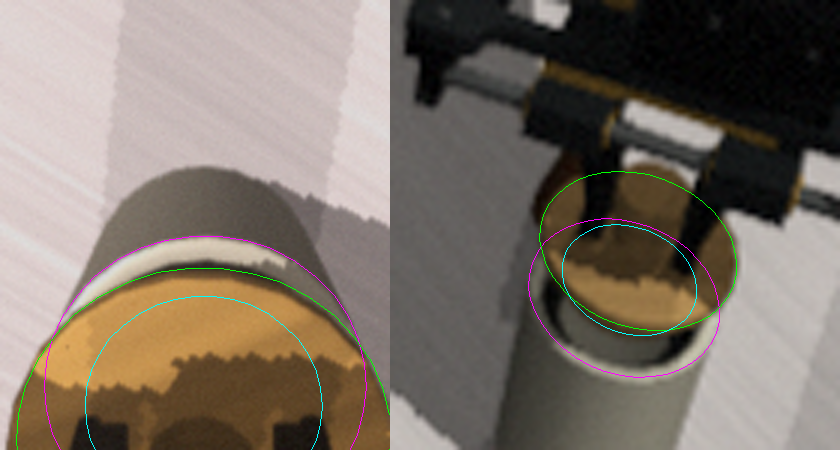

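Magenta rim overlay matches the jar rim in both views, and the held lid is within about 1 mm of the model. Lowering into the mouth.

Request:
jog_arm([
  [0.03,0,0.3,0],
  [0,0,0.3,0],
  [0,0,0.25,0],
  [0,0,0.2,0],
  [0,0,0,0],
  [0,0,0,0],
])

```text
time_s: 21.5
tcp_pos: [0.5527, 0.295, 0.3186]
ee_rot: [[0.844, 0.536, -0.0], [0.536, -0.844, -0.0], [-0.0, 0.0, -1.0]]
wrist_force: [0.5, 0.0, -1.7]
gripper_width: 0.313
gripper_force: 30.0
```

Request:
jog_arm([
  [0,0,0.1,0],
  [0,0,0.1,0],
  [0,0,0,0],
])

```text
time_s: 21.8
tcp_pos: [0.5527, 0.2948, 0.3156]
ee_rot: [[0.844, 0.536, 0.001], [0.536, -0.844, 0.0], [0.001, 0.0, -1.0]]
wrist_force: [-1.3, -1.6, 2.5]
gripper_width: 0.31
gripper_force: 30.0
```

Request:
jog_arm([
  [0,0,0.1,0],
  [0,0,0.1,0],
  [0,0,0,0],
])

```text
time_s: 22.1
tcp_pos: [0.5527, 0.2949, 0.3128]
ee_rot: [[0.844, 0.536, 0.002], [0.536, -0.844, 0.001], [0.002, 0.0, -1.0]]
wrist_force: [-2.5, -1.4, 6.5]
gripper_width: 0.306
gripper_force: 30.0
```

Request:
jog_arm([
  [0,0,0.1,0],
  [0,0,0,0],
])

```text
time_s: 22.3
tcp_pos: [0.5528, 0.2949, 0.311]
ee_rot: [[0.844, 0.536, 0.002], [0.536, -0.844, 0.001], [0.002, 0.001, -1.0]]
wrist_force: [-2.2, -2.0, 8.8]
gripper_width: 0.313
gripper_force: 30.0
```

Request:
jog_arm([
  [0,0,0.1,0],
  [0,0,0,0],
])

```text
time_s: 22.5
tcp_pos: [0.5527, 0.2949, 0.3091]
ee_rot: [[0.844, 0.536, 0.002], [0.536, -0.844, 0.001], [0.002, 0.001, -1.0]]
wrist_force: [-3.1, -2.6, 7.6]
gripper_width: 0.315
gripper_force: 30.0
```

Request:
jog_arm([
  [0,0,0.1,0],
  [0,0,0,0],
])

```text
time_s: 22.7
tcp_pos: [0.553, 0.2951, 0.3089]
ee_rot: [[0.844, 0.537, 0.004], [0.537, -0.844, 0.001], [0.004, 0.001, -1.0]]
wrist_force: [-4.4, -1.5, 14.8]
gripper_width: 0.313
gripper_force: 30.0
```

Request:
jog_arm([
  [0,0,0.05,0],
  [0,0,0,0],
  [0,0,-0.25,0],
  [0,0,0,0],
])

```text
time_s: 23.1
tcp_pos: [0.5526, 0.2948, 0.3092]
ee_rot: [[0.844, 0.536, 0.0], [0.536, -0.844, 0.001], [0.001, -0.0, -1.0]]
wrist_force: [-0.1, -1.2, -0.6]
gripper_width: 0.311
gripper_force: 30.0
```

Request:
jog_arm([
  [0,0,0,0],
  [0,0,0,0],
  [0,0,0,0],
  [0,0,0,0],
  [0,0,0,0],
], grip=60)

```text
time_s: 23.6
tcp_pos: [0.5527, 0.295, 0.3085]
ee_rot: [[0.844, 0.536, -0.0], [0.536, -0.844, -0.0], [-0.0, 0.0, -1.0]]
wrist_force: [-0.6, 0.2, -0.3]
gripper_width: 0.653
gripper_force: 0.0
```

Request:
jog_arm([
  [0,0,-1,0],
  [0,0,-1,0],
  [0,0,-0.5,0],
  [0,0,0,0],
  [0,0,0,0],
  [0,0,0,0],
  [0,0,0,0],
  [0,0,0,0],
  [0,0,0,0],
  [0,0,0,0],
], grip=0)

```text
time_s: 24.6
tcp_pos: [0.5527, 0.2949, 0.3586]
ee_rot: [[0.844, 0.536, -0.0], [0.536, -0.844, -0.0], [-0.0, 0.0, -1.0]]
wrist_force: [-0.6, -0.5, 1.0]
gripper_width: 0.009
gripper_force: 0.0
```

Request:
jog_arm([
  [0,0,0.5,0],
  [0,0,0.4,0],
  [0,0,0.15,0],
  [0,0,0.1,0],
  [0,0,0,0],
  [0,0,0,0],
])

```text
time_s: 25.2
tcp_pos: [0.5526, 0.2949, 0.3378]
ee_rot: [[0.844, 0.537, 0.001], [0.537, -0.844, -0.0], [0.001, 0.001, -1.0]]
wrist_force: [-3.9, -1.2, 9.2]
gripper_width: 0.009
gripper_force: 4.8
```

Request:
jog_arm([
  [0,0,0.1,0],
  [0,0,0,0],
])

```text
time_s: 25.4
tcp_pos: [0.553, 0.295, 0.3379]
ee_rot: [[0.843, 0.537, 0.004], [0.537, -0.843, 0.001], [0.004, 0.002, -1.0]]
wrist_force: [-5.2, -1.8, 16.0]
gripper_width: 0.005
gripper_force: 7.8
```

```bash
python3 -c "
from h import *
s=sense();print(s['tcp_pos'],s['wrist_force'])"
```

```text
[0.55295383 0.29502833 0.33792307] [-5.21384223 -1.79849002 15.96323854]
```

Request:
jog_arm([
  [0,0,0.1,0],
  [0,0,0.05,0],
  [0,0,0,0],
])

```text
time_s: 25.7
tcp_pos: [0.5534, 0.2952, 0.338]
ee_rot: [[0.843, 0.538, 0.008], [0.538, -0.843, 0.002], [0.008, 0.003, -1.0]]
wrist_force: [-6.9, -2.9, 24.8]
gripper_width: 0.005
gripper_force: 12.4
```

Request:
jog_arm([
  [0,0,-1,0],
  [0,0,-1,0],
  [0,0,-1,0],
  [0,0,-1,0],
  [0,0,-0.8,0],
  [0,0,0,0],
])

```text
time_s: 26.3
tcp_pos: [0.5529, 0.2951, 0.4289]
ee_rot: [[0.844, 0.536, 0.004], [0.536, -0.844, 0.003], [0.005, -0.0, -1.0]]
wrist_force: [0.1, 0.6, 0.3]
gripper_width: 0.005
gripper_force: 0.0
```

Request:
jog_arm([
  [-0.53,0.97,0,0],
  [-0.53,0.97,0,0],
  [-0.53,0.97,0,0],
  [-0.53,0.97,0,0],
  [-0.53,0.97,0,0],
  [-0.53,0.97,0,0],
  [-0.53,0.97,0,0],
  [-0.53,0.97,0,0],
  [-0.53,0.97,0,0],
  [-0.53,0.97,0,0],
])

```text
time_s: 27.3
tcp_pos: [0.5666, 0.0718, 0.4256]
ee_rot: [[0.845, 0.535, -0.002], [0.535, -0.845, -0.001], [-0.002, -0.001, -1.0]]
wrist_force: [-0.1, -0.5, -0.4]
gripper_width: 0.008
gripper_force: 0.0
```

Request:
jog_arm([
  [-0.54,0.98,0,0],
  [-0.54,0.98,0,0],
  [-0.54,0.98,0,0],
  [-0.54,0.98,0,0],
  [-0.54,0.98,0,0],
  [-0.54,0.98,0,0],
  [-0.54,0.98,0,0],
  [-0.54,0.98,0,0],
  [-0.54,0.98,0,0],
  [0,0,0,0],
])

```text
time_s: 28.3
tcp_pos: [0.5786, -0.13, 0.4254]
ee_rot: [[0.847, 0.532, -0.003], [0.532, -0.847, -0.0], [-0.002, -0.001, -1.0]]
wrist_force: [0.4, -0.5, 0.8]
gripper_width: 0.002
gripper_force: 0.0
```

Request:
jog_arm([
  [0,0,1,0],
  [0,0,0,0],
  [0,0,0,0],
])

```text
time_s: 28.6
tcp_pos: [0.5792, -0.1269, 0.4062]
ee_rot: [[0.844, 0.536, -0.002], [0.536, -0.844, -0.0], [-0.002, -0.001, -1.0]]
wrist_force: [0.7, -0.5, 1.0]
gripper_width: 0.006
gripper_force: 0.0
```

```bash
python3 wf.py pot_a
```

```text
28.6 [ 0.5792 -0.1269  0.4062]
0.98 [ 0.5805 -0.1287] 0.98 [319.2895 177.8081] tool dxy mm [0.0949 2.2026]
0.59 [ 0.6   -0.234] 0.98 [409.3878 210.9485] tool dxy mm [-39.8122 101.5486]
```

Request:
jog_arm([
  [0,0.08,1,0],
  [0,0,1,0],
  [0,0,1,0],
  [0,0,1,0],
  [0,0,0.6,0],
  [0,0,0.4,0],
  [0,0,0,0],
])

```text
time_s: 29.4
tcp_pos: [0.5805, -0.1279, 0.3062]
ee_rot: [[0.844, 0.536, -0.001], [0.536, -0.844, -0.0], [-0.001, -0.001, -1.0]]
wrist_force: [0.6, -0.1, 0.1]
gripper_width: 0.004
gripper_force: 0.0
```

Request:
jog_arm([
  [0,0,0.1,0],
  [0,0,0.1,0],
  [0,0,0.1,0],
  [0,0,0.1,0],
  [0,0,0.1,0],
  [0,0,0,0],
])

```text
time_s: 30.0
tcp_pos: [0.5807, -0.128, 0.2985]
ee_rot: [[0.844, 0.536, 0.002], [0.536, -0.844, -0.001], [0.001, 0.002, -1.0]]
wrist_force: [-1.5, 0.5, 7.0]
gripper_width: 0.005
gripper_force: 3.3
```

Request:
jog_arm([
  [0,0,0.1,0],
  [0,0,0.1,0],
  [0,0,0,0],
])

```text
time_s: 30.3
tcp_pos: [0.5807, -0.1281, 0.2947]
ee_rot: [[0.844, 0.537, 0.002], [0.537, -0.844, -0.001], [0.001, 0.002, -1.0]]
wrist_force: [-1.8, 0.9, 7.6]
gripper_width: 0.005
gripper_force: 3.7
```

Request:
jog_arm([
  [0,0,0.1,0],
  [0,0,0.1,0],
  [0,0,0,0],
])

```text
time_s: 30.6
tcp_pos: [0.5813, -0.1281, 0.2937]
ee_rot: [[0.843, 0.538, 0.005], [0.538, -0.843, -0.002], [0.003, 0.004, -1.0]]
wrist_force: [-6.0, 2.0, 18.4]
gripper_width: 0.002
gripper_force: 9.2
```

Request:
jog_arm([
  [0,0,0.1,0],
  [0,0,0.05,0],
  [0,0,0,0],
])

```text
time_s: 30.9
tcp_pos: [0.5818, -0.1283, 0.2938]
ee_rot: [[0.843, 0.539, 0.009], [0.539, -0.843, -0.003], [0.005, 0.007, -1.0]]
wrist_force: [-7.4, 2.2, 29.8]
gripper_width: 0.006
gripper_force: 14.8
```

Pot A stops at 0.2938, about 0.8 mm above nominal and the same offset as the jar lid's stop, so both are home. Next the second white pot.

Request:
jog_arm([
  [0,0,-1,0],
  [0,0,-1,0],
  [0,0,-1,0],
  [0,0,-1,0],
  [0,0,-1,0],
  [0,0,-0.8,0],
])

```text
time_s: 31.5
tcp_pos: [0.5804, -0.1281, 0.4032]
ee_rot: [[0.844, 0.536, 0.002], [0.536, -0.844, -0.0], [0.001, 0.001, -1.0]]
wrist_force: [0.3, -0.7, 0.5]
gripper_width: 0.003
gripper_force: 0.0
```

Request:
jog_arm([
  [-0.94,0.6,0,0],
  [-0.94,0.6,0,0],
  [-0.94,0.6,0,0],
  [-0.94,0.6,0,0],
  [-0.94,0.6,0,0],
  [-0.94,0.6,0,0],
  [-0.94,0.6,0,0],
  [-0.94,0.6,0,0],
  [0,0,0,0],
  [0,0,0,0],
])

```text
time_s: 32.5
tcp_pos: [0.5047, -0.2899, 0.4018]
ee_rot: [[0.845, 0.535, 0.0], [0.535, -0.845, 0.0], [0.0, 0.0, -1.0]]
wrist_force: [0.3, -0.3, -0.4]
gripper_width: 0.004
gripper_force: 0.0
```

```bash
python3 wf.py pot_a
```

```text
32.5 [ 0.5047 -0.2899  0.4018]
0.68 [ 0.5803 -0.1304] 0.94 [214.4101  27.4213] tool dxy mm [149.2383 -94.3545]
0.61 [ 0.5063 -0.2892] 0.96 [317.1934 178.0795] tool dxy mm [1.7355 0.2634]
```

Request:
jog_arm([
  [0.05,0,1,0],
  [0,0,1,0],
  [0,0,1,0],
  [0,0,1,0],
  [0,0,0.5,0],
  [0,0,0.3,0],
  [0,0,0,0],
])

```text
time_s: 33.3
tcp_pos: [0.506, -0.2888, 0.3054]
ee_rot: [[0.844, 0.536, -0.001], [0.536, -0.844, 0.0], [-0.001, -0.0, -1.0]]
wrist_force: [0.0, 0.9, -0.1]
gripper_width: 0.01
gripper_force: 0.0
```

Request:
jog_arm([
  [0,0,0.1,0],
  [0,0,0.1,0],
  [0,0,0.1,0],
  [0,0,0.1,0],
  [0,0,0.1,0],
  [0,0,0.1,0],
  [0,0,0.1,0],
  [0,0,0,0],
])

```text
time_s: 34.1
tcp_pos: [0.506, -0.2893, 0.2937]
ee_rot: [[0.844, 0.536, 0.002], [0.536, -0.844, -0.001], [0.001, 0.002, -1.0]]
wrist_force: [-1.9, 1.9, 7.7]
gripper_width: 0.003
gripper_force: 3.7
```

Request:
jog_arm([
  [0,0,0.1,0],
  [0,0,0.1,0],
  [0,0,0,0],
])

```text
time_s: 34.4
tcp_pos: [0.5067, -0.2896, 0.2937]
ee_rot: [[0.843, 0.538, 0.005], [0.538, -0.843, -0.004], [0.002, 0.006, -1.0]]
wrist_force: [-5.2, 4.5, 23.6]
gripper_width: 0.006
gripper_force: 11.5
```

Request:
jog_arm([
  [0,0,-1,0],
  [0,0,-1,0],
  [0,0,-1,0],
  [0,0,-1,0],
  [0,0,-1,0],
  [0,0,-1,0],
  [0,0,0,0],
  [0,0,0,0],
])

```text
time_s: 35.2
tcp_pos: [0.5055, -0.2891, 0.4076]
ee_rot: [[0.844, 0.536, 0.001], [0.536, -0.844, 0.0], [0.001, -0.0, -1.0]]
wrist_force: [0.2, 0.5, -1.0]
gripper_width: 0.007
gripper_force: 0.0
```

```bash
python3 - <<'E'
from h import *
s=sense();print(s["time_s"],s["tcp_pos"],s["wrist_force"])
a=eyes.capture("scene")
cv2.imwrite("pics/end.png",cv2.resize(a[130:370,220:520],None,fx=2.5,fy=2.5,interpolation=2))
for n in("cup","jar"):
    for d in eyes.outline_of("scene",n)[:1]: print(n,fit("scene",DIM[n],d["mask"]))
E
```

```text
35.2 [ 0.50552693 -0.28909222  0.40758153] [ 0.18987729  0.46550763 -0.99862593]
cup (array([0.58972894, 0.10653527]), 0.9509604519774011, array([337.44771863, 254.40589354]))
jar (array([0.48955618, 0.00722461]), 0.1552528456801642, array([347.84134615, 213.94711538]))
```

View pics/end.png

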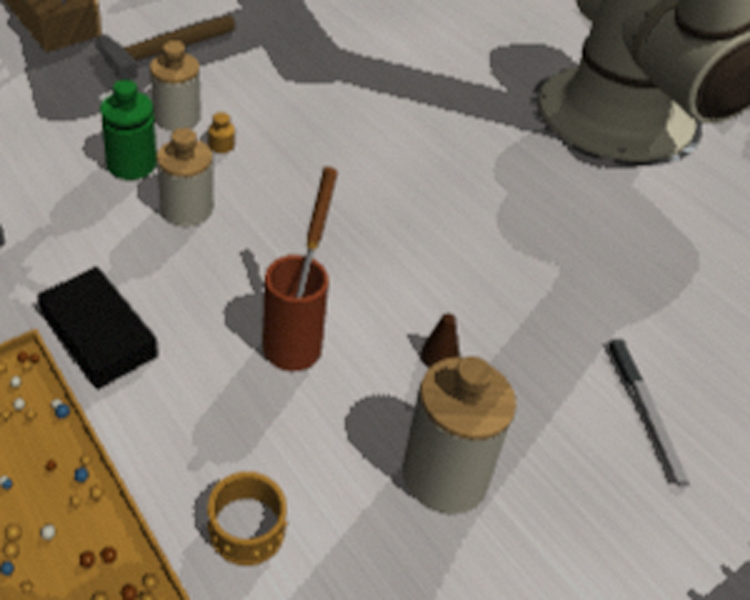

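The final picture shows the spatula standing in the cup, the lid flush on the jar at px (408,290), both white pot lids down, and the bystanders unmoved.

```bash
python3 -c "
from station import r
print(r.finish_job())"
```

```text
the job is handed in; nothing more can be done
None
```

The job is handed in at about 35 s of the allowed 72 s: the spatula stands blade down in the tool cup, and the flux jar lid and both solder pot lids were pressed until they stopped moving. In the final picture the jar, pots, cup and bystanders look unmoved.

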